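# Set the six-toothed slot punch home in its die

### The job

Set up the strap die: lift the six-toothed slot punch out of its wooden keeper by its wooden grip, lower it into the steel die set so that every tooth enters its own slot in the guide plate, press it down gently until it snaps fully home under the two spring catches, and let go of it. The guide plate floats endways, so feel for the slots with a light touch: the teeth are honed and must not be driven hard against the plate. Leave the tin, the acorn-shaped finial and the strop block where they are.

Things in the scene. Friction and masses are not known exactly. Their poses are not given: they have to be found in the camera images.
- punch_grip (a point): Centre of the slot punch's wooden grip: flat block 24 mm thick (x), 56 long (y), 52 high, on a steel bar 124 long (y), 20 thick, 24 high. Axes are the punch's: z up, y along the row of teeth, x across; both ways round (half a turn about z) are equal. Bar underside 56 mm, tooth edges 80 mm below this point. Weighs about 0.42 kg; starts upright in the keeper. Take it across the 24 mm.
- tooth_edges (a point): On the punch, 80 mm under the grip centre: middle of the row of six cutting edges. Flat teeth at y = -50, -30, -10, 10, 30, 50 mm, each 24 mm long, 5 mm thick (x), 8.5 mm wide (y). Only the faces are bevelled (to 2.4 mm at the edge, over 5 mm); the width does not taper. Hold the grip firmly: a sideways drag on the edges can pivot the punch between the fingers.
- keeper: Wooden block fixed to the bench, 46 x 146 x 42 mm, origin at the centre of its underside, z up, y along its trough. The teeth hang in the trough, the bar lies loosely on a floor 36 mm up, between lips 42 mm high; raised 35 mm the punch is clear.
- die: Steel die set bolted to the bench, 88 x 193 mm, origin at the centre of its underside, z up, y along the row of slots, x across. Home, the bar's underside lies on the guide plate: grip centre 90 mm above this origin. Beside the plate's middle two steel posts (24 mm apart, 32 mm long, top 53 mm up) hold the spring catches.
- plate_mid (a point): On the die, 34 mm above its origin, at the level of the guide plate's top: the middle of the plate's travel. The plate (136 mm long) has six slots in a row along y, 20 mm apart, each 7 mm (x) by 10 mm (y). It floats: it may stand up to 10 mm either way along y from this point, not measured; about 8 N moves it. Teeth over 0.8 mm off along y stand on the plate; over the slots they drop in.
- catches (a point): On the die, 43 mm above its origin: midway between two spring balls, one in each post, that bear on the bar from both sides. The bar meets them with about 8 mm still to go; pressing it past them takes roughly 8 to 14 N over 4 mm, then they snap over a bead along the bar and hold it home.
- tin_wax: bystander: round open wax tin, 62 mm across, 19 mm high; origin at the centre of its underside
- acorn_2: bystander: acorn-shaped wooden finial, 26 mm across, 50 mm high, standing; origin at the centre of its underside
- strop_block: bystander: dark flat strop block, 30 x 95 x 14 mm; origin at the centre of its underside

How it is judged:
By the outcome, as a careful person would: the job done as asked, in the order asked, and still so for the second after the job is handed in, with the robot touching nothing.
It also fails if it takes over 72 s, if anything falls off the work surface, if the arm or the gripper's body presses on something with over 40 N, if the wrist force passes 120 N, or if a joint passes its speed limit or range.

### The arm

A 6-joint arm with a two-finger parallel gripper is mounted at the origin on a cart in front of the work surface, level with it; the furniture and walls round the work are solid. World frame = base frame: x ahead of the robot, y to its left, z up, the work surface at z = 0. Lengths are in m, angles in rad, forces in N, time in s.
With the tool pointing down it reaches from about 0.375 to 0.925 m from the base axis. Payload 5.7 kg.
Tool frame: the origin (TCP) lies on the centre line of the jaws, within the pads' length; the fingertips stand manip.nose_length ahead of it and the grasp point (between the pads) lies 5 mm behind it (manip.nose_length is the distance from the TCP to the fingertips, in m); z points along the fingers, y is the direction in which the jaws open and shut (so a half turn about z gives the same grasp; the last joint's range is limited). The gripper opens to 85 mm and grips with 20 to 120 N. Pads are 22 mm wide; open, the fingers measure 114 mm over their backs; the gripper's body (76 mm by 85 mm) begins 54 mm behind the grasp point. The pads swing forward as they close: fully open they stand 13 mm farther back than shut.
Start: joints at [-1.335, 0.359, 1.51, -0, 1.272, -0.115], TCP at [0.206, -0.563, 0.206] pointing down, gripper open.
Joint ranges: [-2.97, 2.97], [-1.01, 2.36], [0.21, 2.38], [-0.96, 4.11], [0.2, 2.71], [-2.98, 2.98]. Speed limits (rad/s): [2.39, 2.39, 3.14, 3.14, 3.14, 3.14].

### API

Orientations are given as a unit quaternion [x, y, z, w].
In Python, from bench import telemetry, get_image, camera_params, manip gives the robot as it stands.
- The arm moves only by the shell command python3 -m crank 'ROWS'. ROWS is JSON, a list of rows, each a list of 7 numbers: the shift along the tool's x, y, z in units of 50 mm (1.0 is 50 mm), then the turn, a rotation vector about the tool's x, y, z in units of 10 degrees (1.0 is 10 degrees), then the closure, from 0 (fully open) to 1 (shut). In form: [[dx, dy, dz, rx, ry, rz, grip], ...]. A call has 1 to 8 rows; each row is the pose to reach, as a shift and turn from the pose commanded when the call began, along the tool's axes at that moment; what a row does not reach only later rows make up. A row lasts 1/8 s, in which the tool goes at most 62.5 mm and 10.7 degrees, less where a joint would pass 70% of its speed; a pose out of reach is approached as far as the arm can. A call with a gripper value outside its range is refused whole. The fingers move at their own pace and stop on an object; the grip force is fixed at half the most. Time passes only in rows, so rows that repeat a pose let the fingers close. It gives the time, the measured TCP pose, the force and the opening at its end, in the units of the state.
- telemetry.sense(): the state, without advancing time (a new reading comes with each control period).
- get_image(name): name is "scene" or "top"; returns (picture, depth): 480x640x3 uint8, blue, green, red; 480x640 float32, m along the optical axis (not along the pixel's ray), 0 where there is no reading.
- camera_params(name): a dict with "camera_matrix" (3x3 intrinsics, pixels), "extrinsics" (4x4, takes a point from world to camera coordinates). Camera axes: x right, y up, looking along -z (the intrinsics and any distortion apply to the point x, -y, -z); pixel columns grow to the right and rows downward; lengths in m; the calibration is good to about 2 mm. A picture is of the moment at which its call begins. camera_params takes no time and is no camera call.
- manip.hand_in(): hands the job in, once; it reports no verdict.
The state is a dict: "clock": time; "qpos": joint angles; "joint_vel": joint speeds; "tau": joint torques, N m; "eef_pos": TCP position; "ee_rot": TCP orientation; "ft_force": force on the tool from outside, world axes, zero at the start; "ft_torque": the same for the moment, N m; "width": opening from 0.0 (shut) to 1.0 (fully open).
Only numpy, scipy, OpenCV 4.12 (cv2) and the standard library are available. Lean on these libraries where they do the work, as an engineer would, in place of code of your own. Each camera call takes 0.05 s, during which the arm holds its last target. There are 200 camera calls.

## Working session

There is one attempt and no reset: what is moved stays moved. The work goes in short steps, Python scripts to look and compute and a shell command to move; the robot and the scene stay as the last step left them, time stands still between calls to the robot, and variables do not carry over. Pictures are saved under pics/ and viewed, about 8 in all and at most 12, crops included, and the job is handed in when it is done.

```bash
mkdir -p pics; ls; python3 - <<'E'
from bench import telemetry, get_image, camera_params, manip
import cv2,numpy as np
print(telemetry.sense(), manip.nose_length)
for n in("scene","top"):
    p,d=get_image(n); cv2.imwrite(f"pics/{n}0.png",p); np.save(f"{n}0.npy",d)
    print(n,camera_params(n))
E
```

```text
pics
{'clock': 0.0, 'qpos': array([-1.33509557e+00,  3.59497168e-01,  1.51146484e+00,  2.17057521e-05,
        1.27250306e+00, -1.15092361e-01]), 'joint_vel': array([-2.98041845e-04, -4.97485708e-05, -3.76031908e-05, -9.13290892e-04,
        1.93735878e-03,  5.04856992e-04]), 'tau': array([ 1.48871037e-03, -5.27612400e+01, -2.78617144e+01,  1.40588295e-04,
        1.32483846e-02, -2.22980282e-05]), 'eef_pos': array([ 0.20601527, -0.56272863,  0.20504597]), 'ee_rot': array([ 9.84657544e-01,  1.74495398e-01, -4.60713410e-05, -9.35132010e-04]), 'ft_force': array([-0.73264837,  0.35359798,  0.70554688]), 'ft_torque': array([-0.02105934, -0.00826125,  0.05751039]), 'width': 0.9965934995406092} 0.014
scene {'camera_matrix': array([[589.64022836,   0.        , 324.22930099],
       [  0.        , 589.64022836, 241.03217612],
       [  0.        ,   0.        ,   1.        ]]), 'extrinsics': array([[ 0.98041111,  0.19583108,  0.02107713, -0.5168223 ],
       [-0.1173684 ,  0.49492909,  0.8609703 , -0.05354891],
       [ 0.15817306, -0.84657863,  0.50821836, -0.9507007 ],
       [ 0.        ,  0.        ,  0.        ,  1.        ]])}
top {'camera_matrix': array([[463.62933953,   0.        , 317.85668557],
       [  0.        , 463.62933953, 240.47646468],
       [  0.        ,   0.        ,   1.        ]]), 'extrinsics': array([[-2.52761092e-02, -9.99673986e-01, -3.61107945e-03,
         6.55462978e-02],
       [ 9.90924905e-01, -2.55316024e-02,  1.31969583e-01,
        -5.26033446e-01],
       [-1.32018756e-01, -2.42630966e-04,  9.91247189e-01,
        -8.69877611e-01],
       [ 0.00000000e+00,  0.00000000e+00,  0.00000000e+00,
         1.00000000e+00]])}
```

View pics/top0.png

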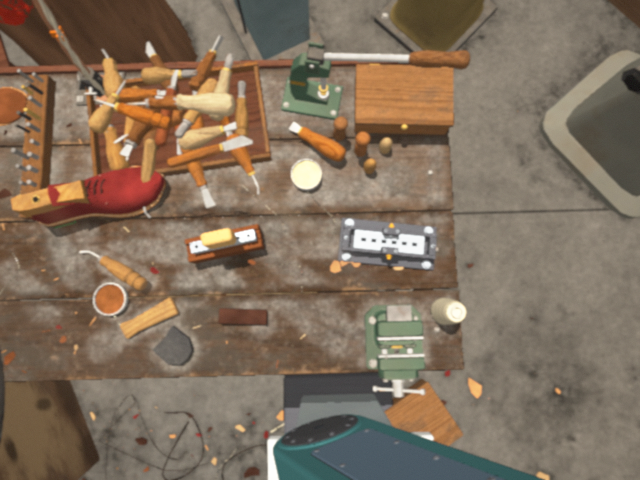

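View pics/scene0.png

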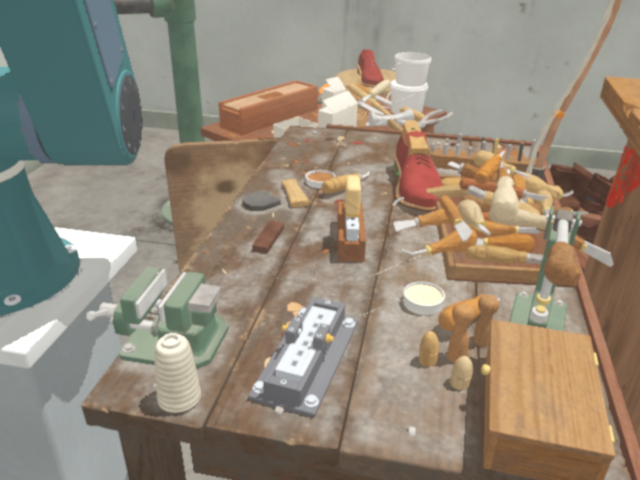

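```bash
cat > h.py <<'E'
import numpy as np,cv2
from bench import telemetry,get_image,camera_params,manip
def cam(n):
    c=camera_params(n); return c["camera_matrix"],c["extrinsics"]
def cast(n,px,z):
    K,E=cam(n); px=np.atleast_2d(px).astype(float)
    d=np.c_[(px[:,0]-K[0,2])/K[0,0],-(px[:,1]-K[1,2])/K[1,1],-np.ones(len(px))]
    R=E[:3,:3]; o=-R.T@E[:3,3]; w=d@R
    return o+w*((z-o[2])/w[:,2])[:,None]
def cloud(n,d):
    K,E=cam(n); v,u=np.mgrid[:480,:640]
    P=np.stack([(u-K[0,2])/K[0,0]*d,-(v-K[1,2])/K[1,1]*d,-d],-1)
    return (P-E[:3,3])@E[:3,:3]
def proj(n,P):
    K,E=cam(n); q=np.atleast_2d(P)@E[:3,:3].T+E[:3,3]
    return np.c_[K[0,0]*q[:,0]/-q[:,2]+K[0,2],K[1,1]*q[:,1]/q[:,2]+K[1,2]]
def rect(m):
    r=cv2.minAreaRect(np.argwhere(m)[:,::-1].astype(np.float32)); return r
E
python3 - <<'E'
from h import *
im=cv2.imread("pics/top0.png"); d=np.load("top0.npy"); P=cloud("top",d)
z=P[...,2]
def box(u0,u1,v0,v1):
    m=np.zeros((480,640),bool); m[v0:v1,u0:u1]=1; return m
k=box(175,275,215,275); b=box(330,450,205,285)
for nm,m in [("grip",k&(z>.105)),("bar",k&(z>.05)&(z<.07)),("keep",k&(z>.03)),("die",b&(z>.005)),("dieplate",b&(z>.026)&(z<.042)),("posts",b&(z>.045))]:
    q=P[m]
    r=cv2.minAreaRect(q[:,:2].astype(np.float32)*1000)
    print(nm,m.sum(),np.median(q,0).round(4),r,np.percentile(q[:,2],[5,95]).round(4))
a=cv2.resize(im[205:285,330:450],None,fx=6,fy=6,interpolation=cv2.INTER_CUBIC)
s=cv2.imread("pics/scene0.png")
cv2.imwrite("pics/c_top.png",a)
cv2.imwrite("pics/c_sc.png",cv2.resize(s[290:415,245:360],None,fx=4.7,fy=4.7,interpolation=cv2.INTER_CUBIC))
E
```

```text
grip 443 [0.5272 0.2324 0.1156] ((484.3686218261719, 149.34051513671875), (243.1104736328125, 46.593780517578125), 62.794654846191406) [0.1094 0.12  ]
bar 386 [0.5288 0.2059 0.0583] ((527.7549438476562, 234.6490478515625), (21.56100082397461, 124.09258270263672), 11.25426959991455) [0.054  0.0618]
keep 1883 [0.5229 0.2272 0.051 ] ((505.40509033203125, 171.06326293945312), (287.9020080566406, 108.7170639038086), 71.45050048828125) [0.0339 0.1171]
die 3847 [ 0.5188 -0.0815  0.0306] ((481.51568603515625, -67.14376831054688), (219.4668731689453, 173.42909240722656), 83.35770416259766) [0.0056 0.0511]
dieplate 1861 [ 0.5218 -0.0843  0.0324] ((522.3325805664062, -86.53375244140625), (183.39256286621094, 70.44291687011719), 82.89877319335938) [0.0294 0.0351]
posts 319 [ 0.5077 -0.0836  0.0516] ((467.28302001953125, -37.053497314453125), (53.422454833984375, 206.89825439453125), 48.13029098510742) [0.0469 0.9319]
```

View pics/c_top.png

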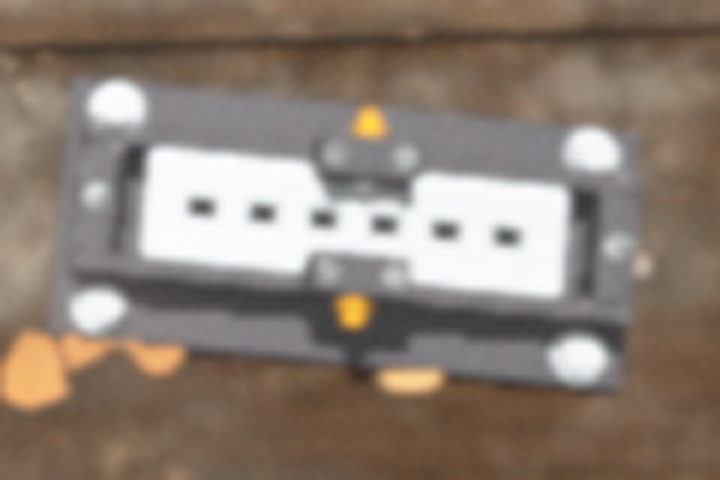

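```bash
cat >> h.py <<'E'
from scipy.spatial.transform import Rotation as Ro
def go(pos,yaw,s=None):
    "rows needed to bring TCP to pos with jaw (tool y) axis at yaw deg, tool down"
    s=s or telemetry.sense(); R=Ro.from_quat(s["ee_rot"])
    c,sn=np.cos(np.radians(yaw)),np.sin(np.radians(yaw))
    T=Ro.from_matrix(np.array([[-sn,c,0],[c,sn,0],[0,0,-1]]).T.copy().T)
    return np.r_[R.inv().apply(np.array(pos)-s["eef_pos"])/.05,np.degrees((R.inv()*T).as_rotvec())/10].round(3)
def slots(im,box=(330,450,205,285)):
    u0,u1,v0,v1=box; c=cv2.resize(im[v0:v1,u0:u1],None,fx=8,fy=8,interpolation=cv2.INTER_CUBIC)
    g=cv2.cvtColor(c,cv2.COLOR_BGR2GRAY); bl=(g<140).astype(np.uint8)
    n,_,st,ce=cv2.connectedComponentsWithStats(bl)
    k=[i for i in range(1,n) if 250<st[i,4]<1600 and st[i,2]<60 and st[i,3]<45]
    return np.array([[ (ce[i][0]+.5)/8-.5+u0,(ce[i][1]+.5)/8-.5+v0] for i in k]),[st[i,4] for i in k]
E
python3 - <<'E'
from h import *
im=cv2.imread("pics/top0.png")
c,a=slots(im); o=np.argsort(c[:,0]); print(c[o].round(2),np.array(a)[o])
w=cast("top",c[o],.034); print(w.round(4)); print("mean",w.mean(0)); 
e=w[0]-w[-1]; print("slot yaw y",np.degrees(np.arctan2(e[1],e[0])),np.linalg.norm(e))
hsv=cv2.cvtColor(im,cv2.COLOR_BGR2HSV); m=cv2.inRange(hsv,(15,80,150),(32,255,255)); m2=np.zeros_like(m); m2[215:265,185:265]=m[215:265,185:265]
pts=np.argwhere(m2)[:,::-1]; g=cast("top",pts,.118)[:,:2]*1000
print(len(pts),cv2.minAreaRect(pts.astype(np.float32)),cv2.minAreaRect(g.astype(np.float32)))
s=telemetry.sense(); print(Ro.from_quat(s["ee_rot"]).as_matrix().round(3))
for p,y in [((.45,-.2,.24),0),((.528,.2345,.22),11.25),((.528,.2345,.083),11.25)]: print(go(p,y,s))
E
```

```text
[[363.15 239.03]
 [373.34 240.04]
 [383.42 241.03]
 [393.54 242.  ]
 [403.77 242.99]
 [413.99 243.99]] [338 338 353 343 345 337]
[[ 0.5282 -0.0364  0.034 ]
 [ 0.5257 -0.0562  0.034 ]
 [ 0.5233 -0.0758  0.034 ]
 [ 0.5209 -0.0955  0.034 ]
 [ 0.5184 -0.1153  0.034 ]
 [ 0.5159 -0.1352  0.034 ]]
mean [ 0.52207432 -0.08575696  0.034     ]
slot yaw y 82.89814275768204 0.09948111316117725
464 ((216.71910095214844, 236.44940185546875), (14.99063491821289, 33.27920913696289), 77.00537872314453) ((528.3350830078125, 231.33840942382812), (27.021162033081055, 58.86215591430664), 11.744094848632812)
[[ 0.939  0.344 -0.   ]
 [ 0.344 -0.939  0.002]
 [ 0.    -0.002 -1.   ]]
[ 7.076e+00 -5.138e+00 -6.870e-01 -8.000e-03 -7.000e-03 -6.990e+00]
[ 1.1527e+01 -1.2762e+01 -2.7400e-01 -7.0000e-03 -8.0000e-03 -8.1150e+00]
[ 1.1527e+01 -1.2758e+01  2.4660e+00 -7.0000e-03 -8.0000e-03 -8.1150e+00]
```

```bash
python3 -m crank '[[7.08,-5.14,-0.7,0,0,-4,0],[7.08,-5.14,-0.7,0,0,-6,0],[7.08,-5.14,-0.7,0,0,-7,0],[7.08,-5.14,-0.7,0,0,-7,0],[7.08,-5.14,-0.7,0,0,-7,0],[7.08,-5.14,-0.7,0,0,-7,0],[7.08,-5.14,-0.7,0,0,-7,0],[7.08,-5.14,-0.7,0,0,-7,0]]'; python3 -c "
from h import *
print(go((.528,.2335,.20),11.3)); print(telemetry.sense()['qpos'])"
```

```text
clock: 1.1
eef_pos: [0.452, -0.1968, 0.241]
ee_rot: [0.704, 0.71, 0.001, -0.0]
ft_force: [0.1, -0.6, -0.0]
width: 0.997
[ 8.592e+00  1.590e+00  8.310e-01  5.000e-03 -6.000e-03 -1.083e+00]
[-5.51886422e-01  1.70313580e-01  1.68565843e+00  1.36522308e-03
  1.28560006e+00 -5.60534237e-01]
```

```bash
python3 -m crank '[[8.6,1.6,0.83,0,0,-1.1,0],[8.6,1.6,0.83,0,0,-1.1,0],[8.6,1.6,0.83,0,0,-1.1,0],[8.6,1.6,0.83,0,0,-1.1,0],[8.6,1.6,0.83,0,0,-1.1,0],[8.6,1.6,0.83,0,0,-1.1,0],[8.6,1.6,0.83,0,0,-1.1,0],[8.6,1.6,0.83,0,0,-1.1,0]]'; python3 -c "
from h import *
print(go((.528,.2335,.083),11.3)); p,d=get_image('scene'); cv2.imwrite('pics/s1.png',p[120:300,250:490]) ;t,d=get_image('top'); cv2.imwrite('pics/s2.png',np.hstack([cv2.resize(p[120:300,270:450],None,fx=2.2,fy=2.2),cv2.resize(t[150:330,140:320],None,fx=2.2,fy=2.2)]))"
```

```text
clock: 2.1
eef_pos: [0.5299, 0.2322, 0.1984]
ee_rot: [0.634, 0.773, -0.0, -0.0]
ft_force: [-0.5, -0.6, -1.0]
width: 1.0
[ 0.031 -0.031  2.308 -0.003 -0.003 -0.003]
```

View pics/s2.png

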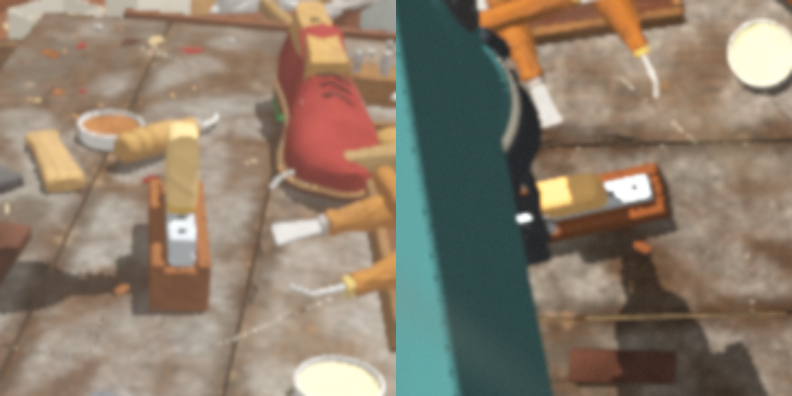

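```bash
python3 -m crank '[[0.03,-0.03,1,0,0,0,0],[0.03,-0.03,1.7,0,0,0,0],[0.03,-0.03,2.0,0,0,0,0],[0.03,-0.03,2.3,0,0,0,0],[0.03,-0.03,2.3,0,0,0,0],[0.03,-0.03,2.3,0,0,0,0]]'; python3 -c "
from h import *
p,d=get_image('scene'); cv2.imwrite('pics/s3.png',cv2.resize(p[80:300,240:480],None,fx=2.5,fy=2.5))"
```

```text
clock: 2.95
eef_pos: [0.5288, 0.231, 0.0855]
ee_rot: [0.635, 0.772, 0.001, 0.0]
ft_force: [-0.1, -0.3, 0.1]
width: 0.998
```

View pics/s3.png

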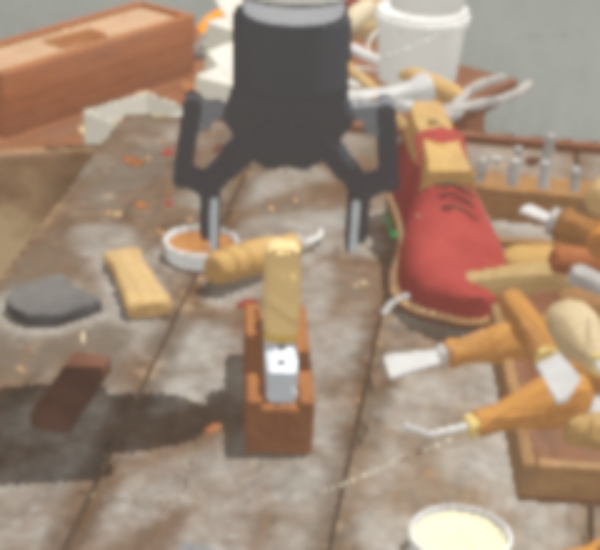

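```bash
python3 -c "
from h import *
t=telemetry.sense()['eef_pos']
a=np.radians(11.3); j=np.array([np.cos(a),np.sin(a),0])
q=proj('scene',[t,t+.0425*j-[0,0,.001],t-.0425*j-[0,0,.001],[.528,.2335,.118],[.528,.2335,.092]])
print(q,(q-[240,80])*2.5)
p,d=get_image('scene');P=cloud('scene',d)
for u,v in [(324,178),(325,180),(383,176),(353,185),(352,179),(352,220)]: print(u,v,p[v,u],P[v,u].round(3))
m=(P[...,2]>.09)&(P[...,2]<.125)&(abs(P[...,0]-.528)<.03)&(abs(P[...,1]-.22)<.06); q=P[m]; print(m.sum(),q.min(0),q.max(0),np.median(q,0))
"
```

```text
[[352.35319824 199.14491381]
 [376.87133798 200.12708911]
 [327.76059614 199.19969539]
 [353.00943993 181.39228651]
 [352.31853154 195.13083838]] [[280.88299559 297.86228453]
 [342.17834495 300.31772278]
 [219.40149035 297.99923848]
 [282.52359982 253.48071628]
 [280.79632885 287.82709595]]
324 178 [153 161 176] [0.482 0.21  0.13 ]
325 180 [121 161 201] [0.437 0.46  0.01 ]
383 176 [118 122 125] [0.578 0.232 0.134]
353 185 [112 160 187] [0.53  0.218 0.119]
352 179 [168 228 255] [0.525 0.24  0.119]
352 220 [247 245 241] [0.534 0.2   0.062]
397 [0.51327249 0.20054563 0.09020807] [0.54434434 0.25922949 0.1200113 ] [0.53075701 0.20997981 0.11331589]
```

```bash
python3 -c "
from h import *
s=telemetry.sense();print(s['clock'],s['eef_pos'],s['qpos'])
p,d=get_image('scene');P=cloud('scene',d)
a=np.radians(11.3); j=np.array([np.cos(a),np.sin(a)]); n=np.array([-j[1],j[0]])
r=P[...,:2]-s['eef_pos'][:2]; X=r@j; Y=r@n
for sg in (1,-1):
  m=(sg*X>.03)&(sg*X<.065)&(abs(Y)<.03)&(P[...,2]>.03)&(P[...,2]<.3); q=P[m]; 
  print(sg,m.sum(),np.percentile(q[:,2],[0,1,5,20,50]).round(3),'X',np.percentile(X[m],[2,50,98]).round(3),'Y',np.percentile(Y[m],[2,50,98]).round(3))
cv2.imwrite('pics/s4.png',cv2.resize(p[80:300,240:480],None,fx=2.5,fy=2.5))
"
```

```text
3.05 [0.52866607 0.23119527 0.08550873] [2.92513997e-01 4.58186929e-01 1.69090603e+00 8.47780445e-05
 9.90471646e-01 9.86178492e-02]
1 912 [0.124 0.13  0.137 0.164 0.193] X [0.031 0.047 0.064] Y [-0.019 -0.011  0.009]
-1 1040 [0.127 0.131 0.141 0.173 0.21 ] X [-0.064 -0.044 -0.03 ] Y [-0.024 -0.011  0.011]
```

View pics/s4.png

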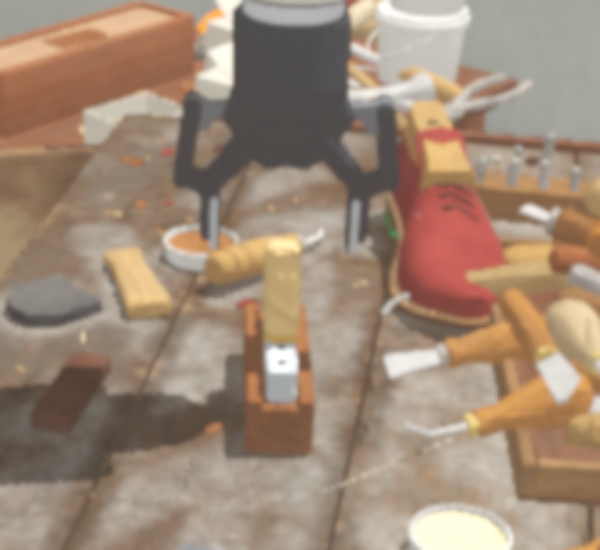

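The pictures show the open fingertips at z≈0.127, about 40 mm above what the telemetry implies. I'll go down 20 mm, which is safe under either reading, and compare again.

```bash
python3 -m crank '[[0,0,0.2,0,0,0,0],[0,0,0.4,0,0,0,0],[0,0,0.4,0,0,0,0]]'; cat >> h.py <<'E'
def fingers(j=11.3,n='scene'):
    s=telemetry.sense(); p,d=get_image(n); P=cloud(n,d)
    a=np.radians(j); j=np.array([np.cos(a),np.sin(a)]); nn=np.array([-j[1],j[0]])
    r=P[...,:2]-s['eef_pos'][:2]; X=r@j; Y=r@nn
    for sg in (1,-1):
        m=(sg*X>.03)&(sg*X<.065)&(abs(Y)<.03)&(P[...,2]>.03)&(P[...,2]<.3); q=P[m]
        print(sg,m.sum(),np.percentile(q[:,2],[0,1,5,20]).round(3),'X',np.percentile(X[m],[2,50,98]).round(3),'Y',np.percentile(Y[m],[2,50,98]).round(3))
    print(s['eef_pos'].round(4),s['ft_force'].round(1),s['width'])
    return p,d
E
python3 -c "
from h import *
fingers()"
```

```text
clock: 3.48
eef_pos: [0.5266, 0.2306, 0.0631]
ee_rot: [0.635, 0.772, -0.001, -0.001]
ft_force: [0.1, 0.6, -0.3]
width: 1.001
1 965 [0.102 0.106 0.116 0.144] X [0.031 0.045 0.064] Y [-0.022 -0.011  0.009]
-1 1086 [0.104 0.109 0.119 0.152] X [-0.064 -0.042 -0.03 ] Y [-0.025 -0.011  0.011]
[0.5266 0.2306 0.0631] [ 0.1  0.6 -0.3] 1.0011986955932677
```

```bash
python3 -m crank '[[0,0,0.2,0,0,0,0],[0,0,0.36,0,0,0,0],[0,0,0.36,0,0,0,0]]'; python3 -c "
from h import *
fingers()"
```

```text
clock: 3.9
eef_pos: [0.527, 0.2307, 0.0455]
ee_rot: [0.635, 0.772, -0.001, -0.001]
ft_force: [0.1, 0.0, 0.2]
width: 1.001
1 985 [0.085 0.09  0.099 0.129] X [0.03  0.045 0.064] Y [-0.022 -0.011  0.009]
-1 1132 [0.086 0.091 0.102 0.135] X [-0.064 -0.04  -0.03 ] Y [-0.024 -0.011  0.01 ]
[0.527  0.2307 0.0455] [0.1 0.  0.2] 1.00058311918342
```

```bash
python3 -m crank '[[0,0,0,0,0,0,0.4],[0,0,0,0,0,0,0.7],[0,0,0,0,0,0,1],[0,0,0,0,0,0,1],[0,0,0,0,0,0,1],[0,0,0,0,0,0,1]]'; python3 -c "
from h import *
p,d=get_image('scene'); cv2.imwrite('pics/s5.png',cv2.resize(p[80:300,240:480],None,fx=2.5,fy=2.5))"
```

```text
clock: 4.7
eef_pos: [0.5282, 0.231, 0.0467]
ee_rot: [0.635, 0.772, 0.0, 0.0]
ft_force: [0.6, -0.1, 3.5]
width: 0.277
```

View pics/s5.png

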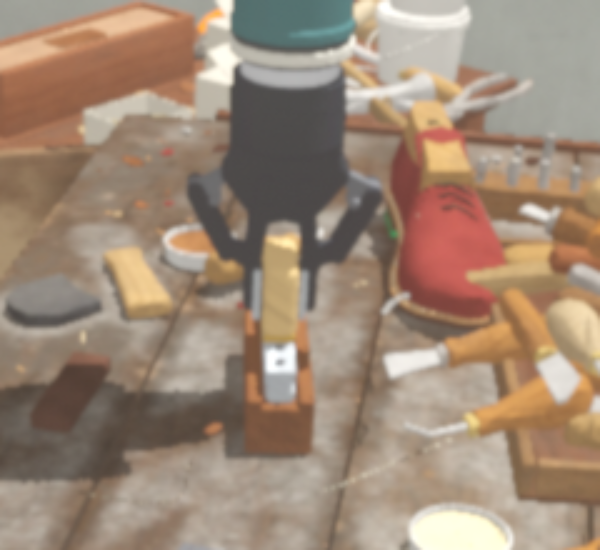

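```bash
python3 -m crank '[[0,0,-0.2,0,0,0,1],[0,0,-0.5,0,0,0,1],[0,0,-0.9,0,0,0,1],[0,0,-1.4,0,0,0,1],[0,0,-1.8,0,0,0,1],[0,0,-1.8,0,0,0,1]]'; python3 -c "
from h import *
s=telemetry.sense(); print(s['ft_force'],s['ft_torque'])
print(go((.522,-.0858,s['eef_pos'][2]),-7.1))"
```

```text
clock: 5.5
eef_pos: [0.529, 0.2313, 0.1386]
ee_rot: [0.635, 0.772, 0.002, 0.001]
ft_force: [0.4, 0.2, -4.4]
width: 0.274
[ 0.38541758  0.17959652 -4.38357816] [ 0.03693383 -0.04794791  0.01509472]
[-6.197e+00 -1.359e+00 -8.000e-03  2.200e-02 -6.000e-03  1.820e+00]
```

```bash
python3 -m crank '[[-0.8,-0.2,0,0,0,0.4,1],[-1.8,-0.4,0,0,0,0.8,1],[-2.8,-0.6,0,0,0,1.2,1],[-3.8,-0.8,0,0,0,1.5,1],[-4.8,-1.05,0,0,0,1.84,1],[-5.6,-1.23,0,0,0,1.84,1],[-6.2,-1.36,0,0,0,1.84,1],[-6.2,-1.36,0,0,0,1.84,1]]'; python3 - <<'E'
from h import *
s=telemetry.sense(); print(go((.522,-.0858,s['eef_pos'][2]),-7.1))
p,d=get_image('scene');P=cloud('scene',d);t,dt=get_image('top');T=cloud('top',dt)
cv2.imwrite('pics/s6.png',np.hstack([cv2.resize(p[170:430,230:390],None,fx=2.3,fy=2.3),cv2.resize(t[180:310,310:470],None,fx=2.6,fy=4.6)[:598,:420]]))
E
```

```text
clock: 6.5
eef_pos: [0.5202, -0.0884, 0.1357]
ee_rot: [0.752, 0.66, -0.0, -0.0]
ft_force: [-0.8, -0.1, -4.9]
width: 0.277
[ 0.057  0.029 -0.    -0.006  0.002 -0.037]
```

View pics/s6.png

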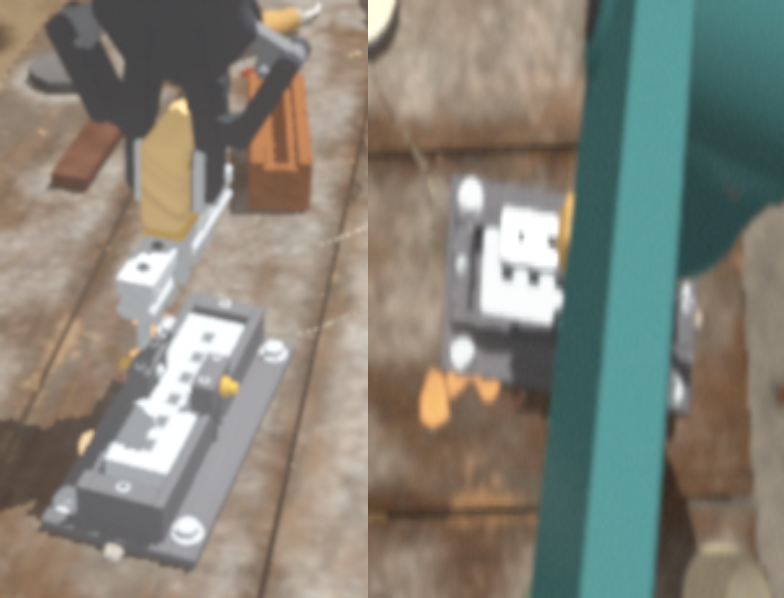

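```bash
cat > bar.py <<'E'
from h import *
s=telemetry.sense(); e=s['eef_pos']; zt=e[2]+.0453-.032
print(e.round(4),s['ft_force'].round(1),s['ft_torque'].round(2),'yaw err',go(e,-7.1,s))
b=np.radians(-7.1); ax=np.array([np.cos(b),np.sin(b)]); ay=np.array([-ax[1],ax[0]]); o=np.array([.5221,-.0858])
for n in ('scene','top'):
    p,d=get_image(n); P=cloud(n,d); r=P[...,:2]-o; X=r@ax; Y=r@ay
    m=(abs(P[...,2]-zt)<.005)&(abs(X)<.03)&(abs(Y)<.085)
    x,y,z=X[m],Y[m],P[...,2][m]
    print(n,m.sum(),'z',np.median(z).round(4),'Y',np.percentile(y,[1,99]).round(4),'X',np.percentile(x,[3,97]).round(4))
    k=np.polyfit(y,x,1); print('  slope deg',np.degrees(k[0]).round(2),'x at y=0',k[1].round(4))
    g=(abs(P[...,2]-zt-.025)<.02)&(abs(X)<.014)&(abs(Y)<.05)
E
python3 bar.py; python3 - <<'E'
from h import *
im,_=get_image('scene')
c=cv2.imread('pics/scene0.png')
w=cast('top',[[363.15,239.03],[413.99,243.99]],.034); pj=proj('scene',w); print(pj)
u0,v0=280,300; q=cv2.resize(c[300:390,280:350],None,fx=8,fy=8,interpolation=cv2.INTER_CUBIC); g=cv2.cvtColor(q,cv2.COLOR_BGR2GRAY)
n,_,st,ce=cv2.connectedComponentsWithStats((g<150).astype(np.uint8))
for i in range(1,n):
    if 200<st[i,4]<3000 and st[i,2]<80 and st[i,3]<60:
        px=[(ce[i][0]+.5)/8-.5+u0,(ce[i][1]+.5)/8-.5+v0]; print(np.round(px,1),st[i,4],cast('scene',px,.034).round(4))
E
```

```text
[ 0.5199 -0.0861  0.1357] [-1.5 -0.7 -4.5] [ 0.    0.01 -0.03] yaw err [ 0.     0.     0.    -0.01  -0.005 -0.027]
scene 547 z 0.149 Y [-0.0617  0.0584] X [-0.0121  0.0078]
  slope deg 5.47 x at y=0 0.0026
top 250 z 0.1476 Y [-0.0558  0.0651] X [-0.012   0.0071]
  slope deg 3.93 x at y=0 -0.0058
[[320.37532363 316.12831228]
 [294.83888737 362.35376306]]
[342.4 300.9] 805 [[0.5521 0.0055 0.034 ]]
[348.7 301.6] 289 [[0.5612 0.0057 0.034 ]]
```

```bash
python3 - <<'E'
from h import *
c=cv2.imread('pics/scene0.png'); g=255-cv2.cvtColor(c,cv2.COLOR_BGR2GRAY).astype(float)
w=cast('top',[[363.15,239.03],[373.34,240.04],[383.42,241.03],[393.54,242],[403.77,242.99],[413.99,243.99]],.034)
for q,ww in zip(proj('scene',w),w):
    u,v=np.round(q).astype(int); 
    k=g[v-4:v+5,u-5:u+6]; k=np.clip(k-np.percentile(k,50)-20,0,None); V,U=np.mgrid[v-4:v+5,u-5:u+6]
    x=[(U*k).sum()/k.sum(),(V*k).sum()/k.sum()]; print(q.round(1),np.round(x,1),((cast('scene',x,.034)[0]-ww)*1000).round(1))
# bar edges by image: top-view left end (bright bar against die) along its centreline
b=np.radians(-7.1); ax=np.array([np.cos(b),np.sin(b),0]); ay=np.array([-ax[1],ax[0],0]); o=np.array([.5221,-.0858,.149])
for n in('scene','top'):
    im,d=get_image(n); gg=cv2.cvtColor(im,cv2.COLOR_BGR2GRAY)
    rng=np.arange(40,76,2.) if n=='top' else -np.arange(40,76,2.)
    for xo in (-2,):
        px=proj(n,o+np.outer(rng/1000,ay)+ax*xo/1000).astype(np.float32)
        print(n,list(zip(rng,cv2.remap(gg,px[:,0].copy(),px[:,1].copy(),1).ravel(),cv2.remap(d,px[:,0].copy(),px[:,1].copy(),0).ravel().round(3))))
E
```

```text
[320.4 316.1] [319.9 316.2] [-0.5 -0.3  0. ]
[315.6 324.6] [318.8 326.8] [ 5.1 -3.5  0. ]
[310.8 333.4] [313.4 334.8] [ 4.1 -2.   0. ]
[305.7 342.6] [307.3 344.3] [ 2.7 -2.8  0. ]
[300.4 352.3] [299.7 352.7] [-0.7 -0.9  0. ]
[294.8 362.4] [294.1 362.8] [-0.7 -1.   0. ]
scene [(np.float64(-40.0), np.uint8(255), np.float32(0.688)), (np.float64(-42.0), np.uint8(247), np.float32(0.681)), (np.float64(-44.0), np.uint8(210), np.float32(0.681)), (np.float64(-46.0), np.uint8(191), np.float32(0.678)), (np.float64(-48.0), np.uint8(227), np.float32(0.677)), (np.float64(-50.0), np.uint8(252), np.float32(0.677)), (np.float64(-52.0), np.uint8(255), np.float32(0.677)), (np.float64(-54.0), np.uint8(255), np.float32(0.678)), (np.float64(-56.0), np.uint8(255), np.float32(0.676)), (np.float64(-58.0), np.uint8(246), np.float32(0.673)), (np.float64(-60.0), np.uint8(209), np.float32(0.672)), (np.float64(-62.0), np.uint8(178), np.float32(0.674)), (np.float64(-64.0), np.uint8(172), np.float32(0.673)), (np.float64(-66.0), np.uint8(170), np.float32(0.673)), (np.float64(-68.0), np.uint8(170), np.float32(0.676))
[... 442 characters left out ...]
(np.float64(50.0), np.uint8(233), np.float32(0.793)), (np.float64(52.0), np.uint8(161), np.float32(0.791)), (np.float64(54.0), np.uint8(163), np.float32(0.792)), (np.float64(56.0), np.uint8(228), np.float32(0.79)), (np.float64(58.0), np.uint8(251), np.float32(0.791)), (np.float64(60.0), np.uint8(253), np.float32(0.793)), (np.float64(62.0), np.uint8(253), np.float32(0.792)), (np.float64(64.0), np.uint8(248), np.float32(0.793)), (np.float64(66.0), np.uint8(232), np.float32(0.793)), (np.float64(68.0), np.uint8(237), np.float32(0.815)), (np.float64(70.0), np.uint8(245), np.float32(0.912)), (np.float64(72.0), np.uint8(238), np.float32(0.909)), (np.float64(74.0), np.uint8(212), np.float32(0.912))]
```

```bash
python3 -m crank '[[-0.066,0.046,0.1,0,0,-0.02,1],[-0.066,0.046,0.3,0,0,-0.02,1],[-0.066,0.046,0.6,0,0,-0.02,1],[-0.066,0.046,0.8,0,0,-0.02,1],[-0.066,0.046,1.0,0,0,-0.02,1],[-0.066,0.046,1.0,0,0,-0.02,1]]'; python3 bar.py;  python3 - <<'E'
from h import *
p,d=get_image('scene');t,dt=get_image('top')
cv2.imwrite('pics/s7.png',np.hstack([cv2.resize(p[230:390,240:370],None,fx=3.7,fy=3.7),cv2.resize(t[200:290,330:400],None,fx=4.3,fy=6.58)[:592,:]]))
E
```

```text
clock: 7.6
eef_pos: [0.5218, -0.0897, 0.0853]
ee_rot: [0.75, 0.662, -0.001, -0.001]
ft_force: [-0.3, -0.0, -3.9]
width: 0.272
[ 0.5218 -0.0897  0.0853] [-0.3 -0.  -3.9] [-0.    0.    0.01] yaw err [ 0.     0.     0.    -0.012 -0.003 -0.   ]
scene 516 z 0.0988 Y [-0.0651  0.0559] X [-0.0093  0.0101]
  slope deg 4.58 x at y=0 0.0047
top 225 z 0.0979 Y [-0.0386  0.0614] X [-0.0093  0.0097]
  slope deg 3.08 x at y=0 -0.0023
```

View pics/s7.png

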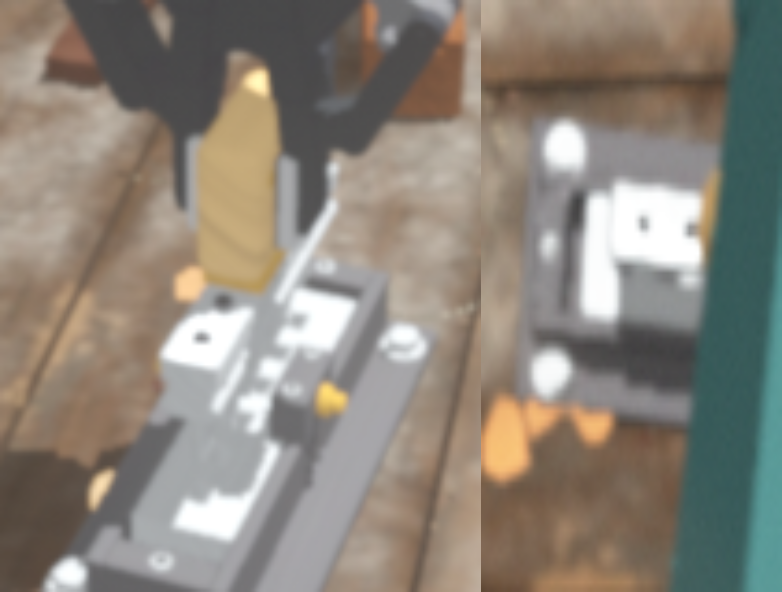

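```bash
cat > hole.py <<'E'
from h import *
import sys
b=np.radians(-7.1); ax=np.array([np.cos(b),np.sin(b),0]); ay=np.array([-ax[1],ax[0],0]); o=np.array([.5221,-.0858,0])
zt=telemetry.sense()['eef_pos'][2]+.0453-.032
print('zt',zt)
for n,box in (('scene',(270,325,280,345)),('top',(355,385,222,245))):
    im,d=get_image(n); u0,u1,v0,v1=box
    g=cv2.cvtColor(cv2.resize(im[v0:v1,u0:u1],None,fx=8,fy=8,interpolation=cv2.INTER_CUBIC),cv2.COLOR_BGR2GRAY)
    bh=cv2.morphologyEx(g,cv2.MORPH_BLACKHAT,np.ones((41,41)))
    k,_,st,ce=cv2.connectedComponentsWithStats((bh>50).astype(np.uint8))
    for i in range(1,k):
        if 80<st[i,4]<1500:
            px=(ce[i]+.5)/8-.5+[u0,v0]; r=cast(n,px,zt)[0]-o
            if abs(r@ax)<.015: print(n,px.round(1),st[i,4],'x',(r@ax*1000).round(1),'y',(r@ay*1000).round(1))
E
python3 hole.py
```

```text
zt 0.10011411467856371
scene [321.7 291.4] 255 x 11.4 y 17.8
scene [300.1 310.8] 425 x -0.5 y -29.7
scene [291.1 312.4] 261 x -9.6 y -36.4
scene [294.1 320.8] 884 x -0.4 y -50.6
scene [286.8 344.1] 92 x 6.9 y -92.8
top [367.2 233.5] 463 x 1.2 y 48.7
top [378.5 234.6] 624 x 1.1 y 28.1
```

```bash
python3 -m crank '[[0.028,0,0.06,0,0,0,1],[0.028,0,0.14,0,0,0,1],[0.028,0,0.22,0,0,0,1],[0.028,0,0.22,0,0,0,1]]'; sed -i 's/(355,385,222,245)/(350,395,222,250)/;s/(270,325,280,345)/(262,325,280,365)/' hole.py; python3 hole.py; python3 -c "
from h import *
for i in range(1): s=telemetry.sense();print(s['eef_pos'],s['ft_force'])"
```

```text
clock: 8.4
eef_pos: [0.5223, -0.0884, 0.0749]
ee_rot: [0.75, 0.662, -0.0, -0.0]
ft_force: [-1.2, 0.2, -3.8]
width: 0.272
zt 0.08821095186335615
scene [321.4 298.2] 415 x 10.7 y 19.2
scene [299.9 317.7] 420 x -1.3 y -28.3
scene [294.1 327.5] 556 x -1.2 y -48.6
scene [262.3 362.4] 457 x -12.5 y -117.9
scene [267.8 363.9] 137 x -5.9 y -118.1
top [351.9 230.9] 328 x 5.1 y 76.0
top [365.8 234.8] 135 x 0.5 y 49.9
top [377.4 235.9] 424 x 0.4 y 28.5
[ 0.52273032 -0.08857158  0.07528052] [-0.63502599 -0.82164161 -4.61356466]
```

```bash
python3 -m crank '[[0,0,0.03,0,0,0,1],[0,0,0.06,0,0,0,1],[0,0,0.08,0,0,0,1],[0,0,0.08,0,0,0,1]]';python3 -m crank '[[0,0,0.02,0,0,0,1],[0,0,0.02,0,0,0,1]]';python3 -m crank '[[0,0,0.02,0,0,0,1],[0,0,0.02,0,0,0,1]]'
```

```text
clock: 9.0
eef_pos: [0.5227, -0.0885, 0.0713]
ee_rot: [0.75, 0.662, -0.0, -0.0]
ft_force: [-0.7, -0.5, -4.4]
width: 0.275
clock: 9.25
eef_pos: [0.5227, -0.0886, 0.0704]
ee_rot: [0.75, 0.662, -0.0, -0.0]
ft_force: [0.6, -0.5, -4.8]
width: 0.273
clock: 9.5
eef_pos: [0.5227, -0.0885, 0.0693]
ee_rot: [0.75, 0.662, -0.0, -0.0]
ft_force: [-0.5, -0.1, -5.0]
width: 0.275
```

```bash
for i in 1; do python3 -m crank '[[0,0,0.02,0,0,0,1],[0,0,0.02,0,0,0,1]]';done;python3 -m crank '[[0,0,0.02,0,0,0,1],[0,0,0.02,0,0,0,1]]'
```

```text
clock: 9.75
eef_pos: [0.5227, -0.0886, 0.0683]
ee_rot: [0.75, 0.662, -0.0, -0.0]
ft_force: [-1.0, 0.1, -4.4]
width: 0.27
clock: 10.0
eef_pos: [0.5228, -0.0886, 0.0673]
ee_rot: [0.75, 0.662, -0.0, -0.0]
ft_force: [0.4, -0.5, -4.3]
width: 0.277
```

```bash
python3 -m crank '[[0,0,0.02,0,0,0,1],[0,0,0.02,0,0,0,1]]';python3 -m crank '[[0,0,0.02,0,0,0,1],[0,0,0.02,0,0,0,1]]'; python3 hole.py
```

```text
clock: 10.25
eef_pos: [0.5228, -0.0886, 0.0663]
ee_rot: [0.75, 0.662, -0.0, -0.0]
ft_force: [0.4, -0.6, -4.8]
width: 0.277
clock: 10.5
eef_pos: [0.5228, -0.0886, 0.0654]
ee_rot: [0.75, 0.662, 0.0, -0.0]
ft_force: [-0.2, -0.4, -4.6]
width: 0.272
zt 0.07866044986549
scene [321.5 304.4] 405 x 11.2 y 18.9
scene [290.5 324.3] 588 x -11.9 y -33.3
scene [300.2 323.9] 417 x -0.9 y -28.3
scene [294.4 333.9] 613 x -0.7 y -48.8
scene [269.4 363.4] 455 x -8.9 y -107.2
top [351.9 230.9] 308 x 6.7 y 75.5
top [377.1 236.7] 568 x 0.5 y 27.9
```

```bash
for i in 1; do python3 -m crank '[[0,0,0.02,0,0,0,1],[0,0,0.02,0,0,0,1]]';done;python3 -m crank '[[0,0,0.02,0,0,0,1],[0,0,0.04,0,0,0,1],[0,0,0.04,0,0,0,1]]'; python3 -c "
from h import *
p,d=get_image('scene')
cv2.imwrite('pics/s8.png',cv2.resize(p[250:390,240:370],None,fx=4.2,fy=4.2,interpolation=cv2.INTER_CUBIC))"
```

```text
clock: 10.85
eef_pos: [0.5228, -0.0886, 0.0643]
ee_rot: [0.75, 0.662, -0.0, -0.0]
ft_force: [0.1, -0.3, -4.2]
width: 0.274
clock: 11.22
eef_pos: [0.5226, -0.0886, 0.0623]
ee_rot: [0.75, 0.662, -0.0, -0.0]
ft_force: [-0.8, -1.1, -4.0]
width: 0.272
```

View pics/s8.png

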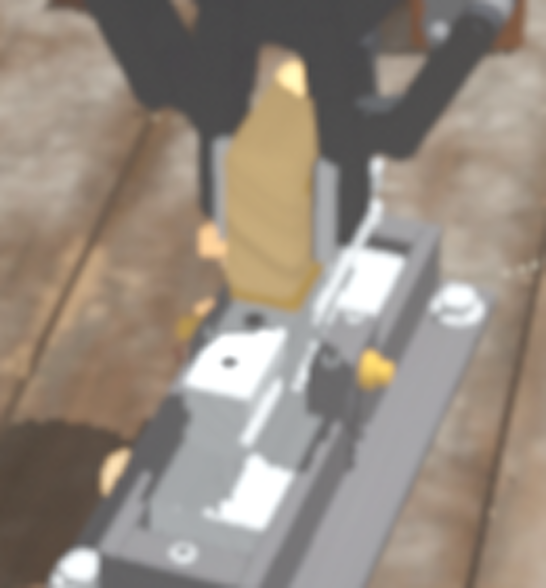

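```bash
for i in 1; do python3 -m crank '[[0,0,0.03,0,0,0,1],[0,0,0.06,0,0,0,1],[0,0,0.06,0,0,0,1]]';done;python3 -m crank '[[0,0,0.02,0,0,0,1],[0,0,0.04,0,0,0,1],[0,0,0.04,0,0,0,1]]'
```

```text
clock: 11.65
eef_pos: [0.5227, -0.0886, 0.0592]
ee_rot: [0.75, 0.662, -0.0, -0.0]
ft_force: [-0.0, -1.1, -4.6]
width: 0.272
clock: 12.02
eef_pos: [0.5227, -0.0886, 0.0573]
ee_rot: [0.75, 0.662, -0.0, -0.0]
ft_force: [-0.8, -1.5, -4.7]
width: 0.269
```

```bash
python3 -m crank '[[0,0,0.02,0,0,0,1],[0,0,0.04,0,0,0,1],[0,0,0.04,0,0,0,1]]'; python3 -c "
from h import *
s=telemetry.sense();print(s['ft_force'],s['ft_torque'])"
```

```text
clock: 12.4
eef_pos: [0.5227, -0.0885, 0.0553]
ee_rot: [0.75, 0.662, -0.0, -0.0]
ft_force: [-1.2, -1.0, -4.0]
width: 0.27
[-1.17787349 -1.0234376  -3.95150457] [-0.30412108  0.27809395 -0.03485265]
```

```bash
python3 -m crank '[[0,0,0.02,0,0,0,1],[0,0,0.04,0,0,0,1],[0,0,0.04,0,0,0,1]]';python3 -m crank '[[0,0,0.02,0,0,0,1],[0,0,0.02,0,0,0,1]]';python3 -m crank '[[0,0,0.02,0,0,0,1],[0,0,0.02,0,0,0,1]]'
```

```text
clock: 12.78
eef_pos: [0.5227, -0.0886, 0.0533]
ee_rot: [0.75, 0.662, -0.0, -0.0]
ft_force: [-1.2, -1.3, -2.3]
width: 0.271
clock: 13.02
eef_pos: [0.5226, -0.0886, 0.0527]
ee_rot: [0.75, 0.662, -0.0, -0.0]
ft_force: [-3.1, -0.7, 2.9]
width: 0.275
clock: 13.28
eef_pos: [0.5224, -0.0886, 0.0519]
ee_rot: [0.75, 0.662, -0.0, -0.0]
ft_force: [-4.7, -1.0, 7.2]
width: 0.274
```

```bash
python3 -m crank '[[0,-0.01,0.02,0,0,0,1],[0,-0.01,0.02,0,0,0,1]]';python3 -m crank '[[0,-0.006,0.02,0,0,0,1],[0,-0.006,0.02,0,0,0,1]]'
```

```text
clock: 13.52
eef_pos: [0.5223, -0.0885, 0.051]
ee_rot: [0.75, 0.662, 0.0, 0.0]
ft_force: [-4.2, -1.2, 7.4]
width: 0.276
clock: 13.78
eef_pos: [0.5224, -0.0886, 0.05]
ee_rot: [0.75, 0.662, 0.0, 0.0]
ft_force: [-3.3, -1.6, 4.9]
width: 0.276
```

```bash
python3 -m crank '[[0,-0.006,0.02,0,0,0,1],[0,-0.006,0.02,0,0,0,1]]';python3 -m crank '[[0,-0.006,0.02,0,0,0,1],[0,-0.006,0.02,0,0,0,1]]';python3 -m crank '[[0,0,0.02,0,0,0,1],[0,0,0.02,0,0,0,1]]'
```

```text
clock: 14.02
eef_pos: [0.5223, -0.0886, 0.0489]
ee_rot: [0.75, 0.662, 0.0, 0.001]
ft_force: [-2.7, -2.0, 3.1]
width: 0.277
clock: 14.28
eef_pos: [0.5218, -0.0885, 0.047]
ee_rot: [0.75, 0.662, 0.0, 0.0]
ft_force: [-0.4, -1.4, -6.3]
width: 0.276
clock: 14.52
eef_pos: [0.5216, -0.0884, 0.0458]
ee_rot: [0.75, 0.662, 0.0, 0.0]
ft_force: [1.8, -2.5, -10.6]
width: 0.273
```

Snapped past the bead; the catches now pull it down. I'll keep going to the seat.

```bash
python3 -m crank '[[0,0.01,0.02,0,0,0,1],[0,0.01,0.02,0,0,0,1]]';python3 -m crank '[[0,0,0.02,0,0,0,1],[0,0,0.02,0,0,0,1]]'
```

```text
clock: 14.78
eef_pos: [0.5218, -0.0884, 0.0452]
ee_rot: [0.75, 0.662, -0.0, -0.0]
ft_force: [0.2, -1.8, -7.6]
width: 0.275
clock: 15.02
eef_pos: [0.5218, -0.0885, 0.0447]
ee_rot: [0.75, 0.662, 0.0, -0.0]
ft_force: [-0.4, -2.3, -0.2]
width: 0.273
```

```bash
python3 -m crank '[[0,0,0.02,0,0,0,1],[0,0,0.02,0,0,0,1]]'; python3 -m crank '[[0,0,0.01,0,0,0,1],[0,0,0.01,0,0,0,1]]'
```

```text
clock: 15.28
eef_pos: [0.5219, -0.0885, 0.0447]
ee_rot: [0.749, 0.662, 0.0, 0.0]
ft_force: [-4.2, -1.0, 11.4]
width: 0.273
clock: 15.52
eef_pos: [0.522, -0.0885, 0.0446]
ee_rot: [0.749, 0.662, 0.0, 0.0]
ft_force: [-5.8, -0.1, 15.8]
width: 0.278
```

```bash
python3 -m crank '[[0,0,-0.03,0,0,0,1],[0,0,-0.03,0,0,0,0.5],[0,0,-0.03,0,0,0,0],[0,0,-0.03,0,0,0,0],[0,0,-0.03,0,0,0,0],[0,0,-0.03,0,0,0,0],[0,0,-0.03,0,0,0,0]]'; python3 -m crank '[[0,0,-0.3,0,0,0,0],[0,0,-0.8,0,0,0,0],[0,0,-1.5,0,0,0,0],[0,0,-2.2,0,0,0,0],[0,0,-3,0,0,0,0],[0,0,-3,0,0,0,0]]'
```

```text
clock: 16.4
eef_pos: [0.5219, -0.0884, 0.0444]
ee_rot: [0.75, 0.662, 0.0, -0.0]
ft_force: [0.6, -0.5, -0.9]
width: 1.002
clock: 17.15
eef_pos: [0.5246, -0.0893, 0.1988]
ee_rot: [0.75, 0.662, 0.002, 0.003]
ft_force: [0.6, 0.2, -0.5]
width: 1.003
```

```bash
python3 - <<'E'
from h import *
p,d=get_image('scene');P=cloud('scene',d)
g=(abs(P[...,0]-.522)<.02)&(abs(P[...,1]+.087)<.05)&(P[...,2]>.09)&(P[...,2]<.14)
print('grip top z (want .116)',np.percentile(P[g][:,2],[50,90,98]).round(4),np.median(P[g],0))
b=np.radians(-7.1); ax=np.array([np.cos(b),np.sin(b)]); r=P[...,:2]-[.5221,-.0858]; X=r@ax; Y=r@np.array([-ax[1],ax[0]])
for lo,hi in((-.06,-.032),(.032,.06)):
    m=(abs(X)<.008)&(Y>lo)&(Y<hi)&(P[...,2]>.045); print('bar top z (want .058)',m.sum(),np.median(P[m][:,2]).round(4))
cv2.imwrite('pics/s9.png',cv2.resize(p[180:420,160:460],None,fx=2.5,fy=2.5,interpolation=cv2.INTER_CUBIC))
E
```

```text
grip top z (want .116) [0.1125 0.1164 0.1171] [ 0.52440949 -0.1016425   0.11250331]
bar top z (want .058) 1990 0.4018
bar top z (want .058) 39 0.0579
```

View pics/s9.png

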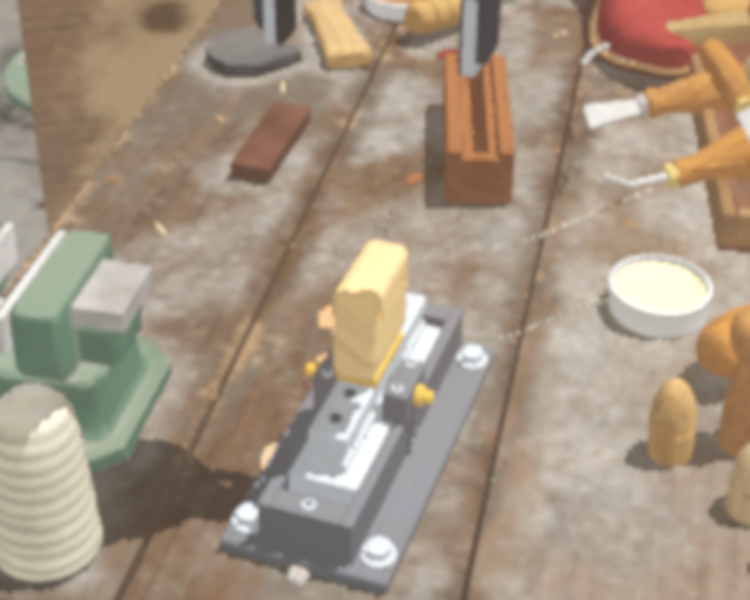

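The picture shows the punch upright and fully down in the die, with its grip top at about (370,260) and the bar between the posts. The gripper is clear above it, and the tin, strop block and finials stand undisturbed.

```bash
python3 -c "
from bench import manip
print(manip.hand_in())"
```

```text
the job is handed in; nothing more can be done
None
```

The slot punch is home in the die set under both spring catches. I let it go, backed the gripper clear and handed the job in at about 17 s.

- **Insertion:** I lifted the punch from the keeper by its grip and lined it up over the slots using both cameras. I lowered it in 1–3 mm steps, and the teeth entered with no contact force on the plate.
- **Catches and seating:** The catches resisted at about 12 N above the punch's weight, then snapped over and pulled the bar down. A final press of about 20 N met a firm stop at the predicted home height.
- **Last checks:** The grip top measured 116–117 mm against 116 expected, and the far end of the bar 57.9 mm against 58. The last picture shows the punch upright, the gripper clear, and the tin, strop block and finials undisturbed.
- **Telemetry disagreement:** The reported tool height did not match the pictures. The fingers sat about 40 mm higher than the readings and `nose_length` implied, so I went by the cameras.
- **Camera disagreement:** The two cameras differed by 2–3 mm along the slot row. I split the difference.
- **Failed check:** The near-end bar height came out as 0.40 m because that area also took in the gripper, so I ignored it. I did not measure that end separately.

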